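# Index the sample carousel to the next tube and start it

## Task

Advance the sample carousel by one tube: push the spring-loaded index button on the tray's lug down until its locking collar is out of its hole, swing the tray clockwise (seen from above) with the button held down, and let the button pop up again in the next hole, not a later one. Then, with the tray locked there, press the square start key on the carousel's base and let it come back up. Leave the sample tubes standing in their seats and the other things on the bench where they are; nothing needs to be picked up.

Things in the scene. Friction and masses are not known exactly. Their poses are not given: they have to be found in the camera images.
- carousel: Fixed white base: a drum 260 mm across, with an aluminium cover ring on top (radius 92 to 130 mm, 50 mm above the bench). A circular slot in the ring widens into eight 16 mm index holes, 45 degrees apart, at 110 mm radius. Origin: centre of the underside, on the vertical axis about which the tray turns; z up; +x (away from the robot within 0.35 rad) points to the sampler pillar.
- sampler_tip (a point): Lower tip of the fixed steel probe guide, 131 mm above the bench, over one tube at 62 mm from the tray's axis. It hangs from the sampler arm (46 mm wide, top 174 mm above the bench), which comes in from a pillar at 142 to 178 mm from the axis, on the far side of the base.
- sample_tray (a joint): Angle of the round grey tube tray (176 mm across, deck 60 mm above the bench), rad: 0 at the start, locked in a hole (play 0.01); grows clockwise seen from above; 0.785 is the next hole. Unlocked, it turns easily and stays where left (friction 0.1 N m). Five capped tubes stand in its eight seats at 62 mm radius, tops 123 mm above the bench.
- button_top (a point): Centre of the flat top of the index button, a black disc 30 mm across and 8 mm thick, 92 mm above the bench when up. Its vertical stem passes through an aluminium lug that sticks out of the tray, 110 mm from the tray's axis, on the robot's side; it goes round with the tray. The nearest tubes' caps begin about 50 mm from the button's centre.
- index_plunger (a joint): How far the index button is pressed, m: 0 up, 0.014 bottomed; spring 5 N at the top, 12 N at the bottom. Its domed steel collar (14 mm across) is out of the hole and the tray free to turn from 0.010 on. Let go between holes it stays down under the cover ring (about 0.009) until it meets a hole and pops up; the dome centres the tray by itself from up to about 4 mm off.
- next_hole (a point): Centre of the mouth of the next index hole clockwise, fixed on the base's cover ring, 50 mm above the bench, 110 mm from the tray's axis. With the button up in it, the button stands right above this point.
- key_top (a point): Centre of the flat top of the start key, a square grey key 26 mm wide, 50 mm above the bench when up, on a white pod (52 mm wide, 43 mm high) that juts from the base's right front to 180 mm from the tray's axis.
- start_key (a joint): How far the start key is pressed down, m: 0 up, 0.004 bottomed (2.5 N at the top, 5 N at the bottom); it springs back. It counts as pressed from 0.003.
- tube_1: A yellow-capped sample tube, 13 mm across (cap 17 mm), 106 mm long, standing loose in a seat 43 mm deep of the tray; origin: centre of its foot, z up along it.
- tube_2: A yellow-capped sample tube, 13 mm across (cap 17 mm), 106 mm long, standing loose in a seat 43 mm deep of the tray; origin: centre of its foot, z up along it.
- tube_3: A yellow-capped sample tube, 13 mm across (cap 17 mm), 106 mm long, standing loose in a seat 43 mm deep of the tray; origin: centre of its foot, z up along it.
- tube_4: A yellow-capped sample tube, 13 mm across (cap 17 mm), 106 mm long, standing loose in a seat 43 mm deep of the tray; origin: centre of its foot, z up along it.
- tube_5: A yellow-capped sample tube, 13 mm across (cap 17 mm), 106 mm long, standing loose in a seat 43 mm deep of the tray; origin: centre of its foot, z up along it.
- lying_tube: A capped tube lying on the bench in front of the carousel, 17x106x16 mm; bystander. Origin: centre of its underside.
- marker: A marker pen lying on the bench in front of the carousel, 17x138x18 mm; bystander. Origin: centre of its underside.
- petri_dish: A closed petri dish 62 mm across, 16 mm high, right of the carousel; bystander. Origin: centre of its underside.
- bench_timer: A small bench timer, 62x66x18 mm, right of the carousel; bystander. Origin: centre of its underside.
- calculator: A calculator, 140x78x14 mm, left of the carousel; bystander. Origin: centre of its underside.
- stain_bottle: A small brown bottle, 38 mm across, 70 mm high, behind and right of the carousel; bystander. Origin: centre of its underside.

How it is judged:
By the outcome, as a careful person would: the job done as asked, in the order asked, and still so for the second after the job is handed in, with the robot touching nothing.
It also fails if it takes over 48 s, if anything falls off the work surface, if the arm or the gripper's body presses on something with over 40 N, if the wrist force passes 120 N, or if a joint passes its speed limit or range.

## Robot

A 6-joint arm with a two-finger parallel gripper is mounted at the origin on a cart in front of the work surface, level with it; the furniture and walls round the work are solid. World frame = base frame: x ahead of the robot, y to its left, z up, the work surface at z = 0. Lengths are in m, angles in rad, forces in N, time in s.
With the tool pointing down it reaches from about 0.275 to 0.825 m from the base axis. Payload 4.9 kg.
Tool frame: the origin (TCP) lies midway between the tips of the shut fingers; the grasp point (between the pads) lies 19 mm behind it (bot.grip_depth is the distance from the TCP to the grasp point, in m); z points along the fingers, y is the line along which they close (so a half turn about z gives the same grasp; the last joint's range is limited). The gripper opens to 85 mm and grips with 20 to 120 N. Pads are 22 mm wide; open, the fingers measure 114 mm over their backs; the gripper's body (76 mm by 85 mm) begins 54 mm behind the grasp point. The pads swing forward as they close: fully open they stand 13 mm farther back than shut.
Start: joints at [-1.465, 0.326, -0.193, 1.052, 0, 1.437], TCP at [0.131, -0.534, 0.231] pointing down, gripper open.
Joint ranges: [-2.65, 2.65], [-0.97, 1.79], [-1.3, 1.35], [-1.93, 2.1], [-1.47, 1.37], [-3.14, 3.14]. Speed limits (rad/s): [2.57, 2.57, 3.14, 3.14, 3.14, 3.14].

## Interface

Orientations are given as a unit quaternion [w, x, y, z].
In Python, from cell import bot gives the robot as it stands. Calls block until the motion is done:
- bot.move_pose(position, orientation): joint-space move of the TCP to a pose.
- bot.move_linear(position, speed=0.15, rotation=None, until_force=None): straight line of the TCP; rotation=None keeps the orientation; speed is the mean speed in m/s. With until_force (N) it stops when the force on the tool has changed by that much, and returns True; else False.
- bot.goto_joints(angles): joint-space move.
- bot.set_gripper(opening, grasp_force=None): opening from 0.0 (shut) to 1.0 (fully open); grasp_force is the grip in N (None keeps the last); returns when the fingers have stopped.
- bot.wait(seconds).
- bot.solve_ik(position, orientation): joint angles nearest the present ones, or None.
- bot.camera(name): name is "scene" or "top"; returns the picture (400x640x3 uint8, red, green, blue); there is no depth.
- bot.calibration(name): a dict with "mtx" (3x3 intrinsics, pixels), "k1" (the pictures are not rectified: a ray, as slopes to the right and down, at radius r is drawn at 1 + k1 r^2 times it, then the intrinsics apply), "extrinsics" (4x4, takes a point from world to camera coordinates). Camera axes: x right, y down, z forward; pixel columns grow to the right and rows downward; lengths in m; the calibration is good to about 2 mm. A picture is of the moment at which its call begins. calibration takes no time and is no camera call.
A pose or a line that the arm cannot do raises bot.PlanningError and nothing moves.
- bot.close_job(): hands the job in; it is judged then, once.
Trained networks look in the newest picture that a camera, given by its name, has taken for a name from the list of things; names that differ only in an ending like _2 or _b are one class to them, and where a whole thing is asked for, a point or a joint stands for the part that bears it (a point fixed in the world has none). Each returns a list of dicts, best first, with "confidence" (0 to 1); they miss things now and then, are a little off and sometimes report something else, mostly with a low value. They report only what shows in the picture. A call takes as long as a camera call.
- bot.search_frame(camera, thing): "bbox" ([left, top, width, height] in pixels, round what is visible of it).
Readings, each from a call of its own:
- bot.read_clock(): time.
- bot.read_joint_positions(): joint angles.
- bot.read_joint_vel(): joint speeds.
- bot.read_joint_efforts(): joint torques, N m.
- bot.read_position(): TCP position.
- bot.read_tool_rot(): TCP orientation.
- bot.read_ft_force(): force on the tool from outside, world axes, zero at the start.
- bot.read_moment(): the same for the moment, N m.
- bot.read_gripper_width(): opening from 0.0 (shut) to 1.0 (fully open).
- bot.read_finger_force(): force on a finger pad.
Only numpy, scipy, OpenCV 4.12 (cv2) and the standard library are available. Lean on these libraries where they do the work, as an engineer would, in place of code of your own. Each camera call takes 0.05 s, during which the arm holds its last target. There are 200 camera calls.

## Working session

There is one attempt and no reset: what is moved stays moved. The work goes in short steps, each a Python script; the robot and the scene stay as the last script left them, time stands still between calls to the robot, and variables do not carry over. Pictures are saved under pics/ and viewed, at most 10 in all, crops included, and the job is handed in when it is done.

```bash
mkdir -p pics; cat > h.py <<'E'
import numpy as np, cv2
from cell import bot
def ray(cam,px):
    c=bot.calibration(cam);K=np.array(c["mtx"]);E=np.array(c["extrinsics"])
    d=np.array([(px[0]-K[0,2])/K[0,0],(px[1]-K[1,2])/K[1,1]]);u=d.copy()
    for _ in range(30): u=d/(1+c["k1"]*(u@u))
    R=E[:3,:3];return -R.T@E[:3,3],R.T@np.array([u[0],u[1],1])
def at(cam,px,z):
    o,d=ray(cam,px);return o+d*(z-o[2])/d[2]
def proj(cam,p):
    c=bot.calibration(cam);K=np.array(c["mtx"]);E=np.array(c["extrinsics"])
    q=E[:3,:3]@np.array(p)+E[:3,3];u=q[:2]/q[2];u=u*(1+c["k1"]*(u@u))
    return K[0,0]*u[0]+K[0,2],K[1,1]*u[1]+K[1,2]
def save(cam,name,box=None,s=1):
    im=bot.camera(cam)[:,:,::-1]
    if box: im=im[box[1]:box[3],box[0]:box[2]]
    cv2.imwrite(f"pics/{name}.png",cv2.resize(im,None,fx=s,fy=s,interpolation=cv2.INTER_CUBIC))
E
python3 - <<'E'
from h import *
np.set_printoptions(precision=4,suppress=True)
save("scene","s0");save("top","t0")
for cam in("top","scene"):
    print(cam,"cam at",ray(cam,(320,200))[0])
    for t,z in(("button_top",.092),("key_top",.05),("carousel",.05),("sample_tray",.06),("index_plunger",.092),("start_key",.05)):
        for r in bot.search_frame(cam,t)[:2]:
            b=r["bbox"];c=(b[0]+b[2]/2,b[1]+b[3]/2);print(t,b,round(r["confidence"],2),at(cam,c,z))
print(bot.read_clock(),bot.read_tool_rot())
E
```

```text
top cam at [0.4852 0.0615 1.4144]
button_top [210.9, 217.5, 27.3, 45.1] 0.6 [0.43   0.3708 0.092 ]
button_top [324.0, 222.9, 4.5, 5.1] 0.55 [0.4747 0.0587 0.092 ]
key_top [358.5, 214.7, 7.1, 6.7] 0.65 [ 0.4973 -0.0541  0.05  ]
key_top [279.7, 135.2, 94.4, 94.6] 0.33 [0.6099 0.0561 0.05  ]
carousel [283.4, 132.8, 85.3, 96.7] 0.58 [0.6142 0.0588 0.05  ]
carousel [358.3, 212.3, 7.7, 8.4] 0.24 [ 0.5022 -0.0545  0.05  ]
sample_tray [290.5, 162.4, 58.6, 67.2] 0.66 [0.5666 0.0786 0.06  ]
index_plunger [394.9, 199.2, 26.6, 19.9] 0.74 [ 0.5236 -0.1921  0.092 ]
index_plunger [322.1, 222.9, 11.4, 6.4] 0.39 [0.4727 0.054  0.092 ]
start_key [355.3, 214.7, 12.1, 9.6] 0.44 [ 0.4928 -0.0519  0.05  ]
scene cam at [0.1236 0.6576 0.9319]
button_top [347.9, 212.3, 9.2, 7.7] 0.68 [0.4758 0.0652 0.092 ]
carousel [267.8, 140.3, 112.1, 119.0] 0.97 [0.5883 0.0327 0.05  ]
carousel [364.0, 193.7, 10.0, 8.4] 0.56 [ 0.4921 -0.0439  0.05  ]
sample_tray [280.8, 185.3, 76.9, 49.4] 0.85 [0.5719 0.0757 0.06  ]
sample_tray [365.3, 191.8, 6.6, 5.9] 0.4 [ 0.4949 -0.045   0.06  ]
index_plunger [345.9, 209.1, 14.5, 12.1] 0.5 [0.4763 0.0615 0.092 ]
0.7 [-0.      0.9928  0.1196 -0.    ]
```

View pics/t0.png

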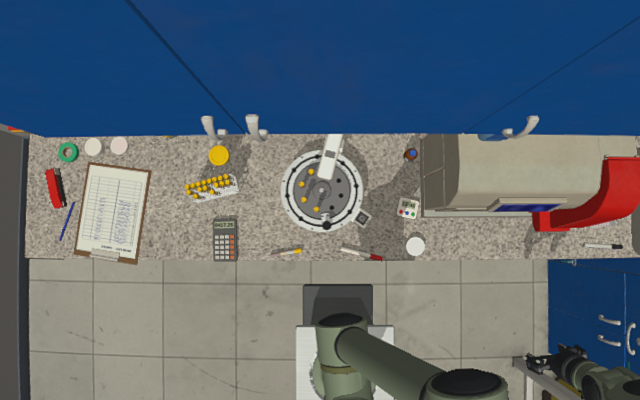

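View pics/s0.png

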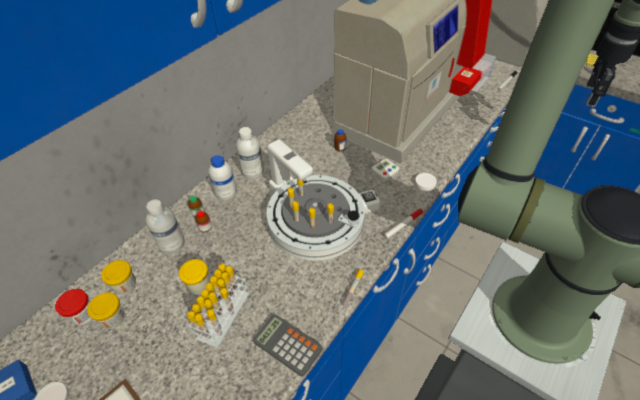

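The top view shows the carousel centred near (322,190), the button near (326,226) and the key near (362,218). The scene view has the button near (352,216) and the key near (370,198). I'll zoom in on both.

```bash
python3 - <<'E'
from h import *
save("top","t1",(275,145,380,240),6);save("scene","s1",(262,165,387,260),6)
E
```

```text
(no output)
```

View pics/t1.png

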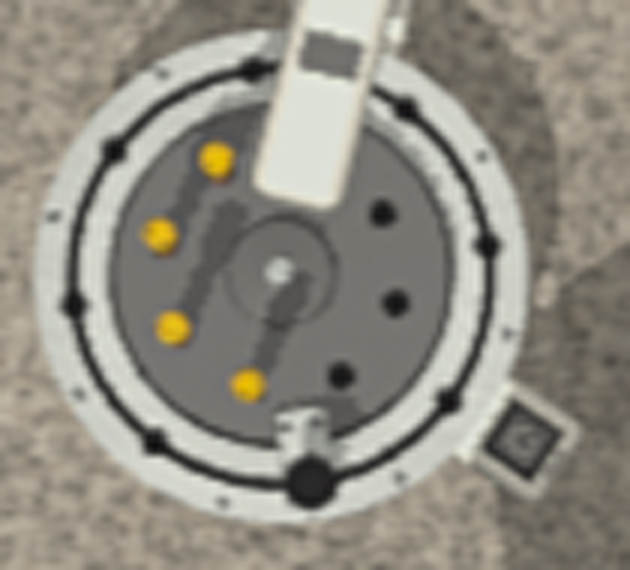

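View pics/s1.png

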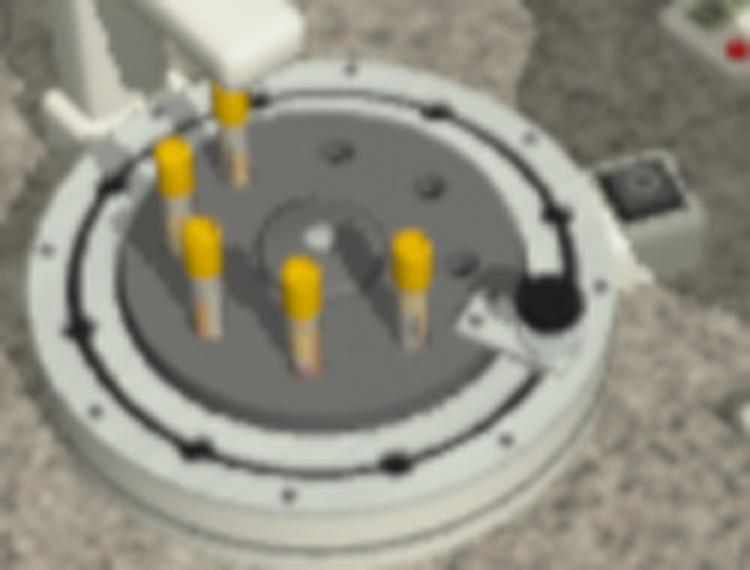

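The top crop gives the holes at (155,441), (73,305), (115,150), (255,70), (406,108), (487,245) and (449,401), the button at (311,483) and the key at (521,440). The next hole clockwise is (155,441), on the robot's left. The scene crop shows the same layout: button at (549,303), key at (645,187), next hole at (397,464).

```bash
python3 - <<'E'
from h import *
from scipy.optimize import least_squares
np.set_printoptions(precision=4,suppress=True)
T=lambda p,o:((p[0]+.5)/6-.5+o[0],(p[1]+.5)/6-.5+o[1])
ot=(275,145);os_=(262,165)
ht=[(155,441),(73,305),(115,150),(255,70),(406,108),(487,245),(449,401)]  # k=1..7 clockwise
hs={1:(397,464),2:(197,450),3:(80,328),4:(112,186),6:(437,112),7:(557,215)}
for cam,H,o,b,k in(("top",dict(zip(range(1,8),ht)),ot,(311,483),(521,440)),("scene",hs,os_,(549,303),(645,187))):
    P={i:at(cam,T(p,o),.05)[:2] for i,p in H.items()}
    f=lambda v:np.concatenate([v[:2]+.11*np.array([np.cos(v[2]-i*np.pi/4),np.sin(v[2]-i*np.pi/4)])-p for i,p in P.items()])
    r=least_squares(f,[.6,.06,np.pi]);c=r.x[:2];a=r.x[2]
    pt=lambda i:c+.11*np.array([np.cos(a-i*np.pi/4),np.sin(a-i*np.pi/4)])
    print(cam,"c",c,"ang",a,"rms",np.sqrt(np.mean(r.fun**2)),"hole0",pt(0),"hole1",pt(1))
    print(" button",at(cam,T(b,o),.092),"key",at(cam,T(k,o),.05))
E
```

```text
top c [0.585  0.0735] ang 3.278347855502709 rms 0.0005409414041511493 hole0 [0.476  0.0585] hole1 [0.4974 0.1399]
 button [0.4758 0.0582 0.092 ] key [ 0.4977 -0.0521  0.05  ]
scene c [0.5858 0.0742] ang 3.2772614402546223 rms 0.0002565786843303644 hole0 [0.4768 0.0594] hole1 [0.4982 0.1408]
 button [0.4765 0.0614 0.092 ] key [ 0.4961 -0.0507  0.05  ]
```

```bash
cat >> h.py <<'E'
C=np.array([.5854,.0738]);A=3.278;KEY=np.array([.497,-.0515])
def Q(y): return [0,float(np.cos(y/2)),float(np.sin(y/2)),0]
def P(th,z): return [C[0]+.11*np.cos(A-th),C[1]+.11*np.sin(A-th),z]
E
python3 - <<'E'
from h import *
np.set_printoptions(precision=4,suppress=True)
bot.set_gripper(0)
bot.move_pose([.30,-.25,.26],Q(.24))
bot.move_pose(P(0,.13),Q(.24))
print(bot.read_joint_positions(),bot.read_clock())
print(bot.solve_ik(P(.785,.08),Q(.24-.785)))
bot.move_linear(P(0,.1),speed=.1)
f0=np.array(bot.read_ft_force());print("f0",f0)
hit=bot.move_linear(P(0,.084),speed=.03,until_force=3)
p=bot.read_position();print(hit,p,np.array(bot.read_ft_force())-f0)
bot.move_linear([*P(0,0)[:2],.0795],speed=.03)
bot.wait(.2);print(bot.read_position(),np.array(bot.read_ft_force())-f0,bot.read_clock())
save("scene","s2",(262,145,402,250),5)
E
```

```text
[-0.0329  0.298  -0.5182  0.7541 -0.0005  2.8702] 4.2333
[ 0.1318  0.423  -0.4817  0.6661  0.     -2.4648]
f0 [-0.2077  0.15   -0.1493]
True [0.4772 0.0588 0.0899] [0.8226 0.1513 6.0883]
[0.4773 0.0588 0.0806] [-0.8621 -0.61   10.8322] 5.7833
```

View pics/s2.png

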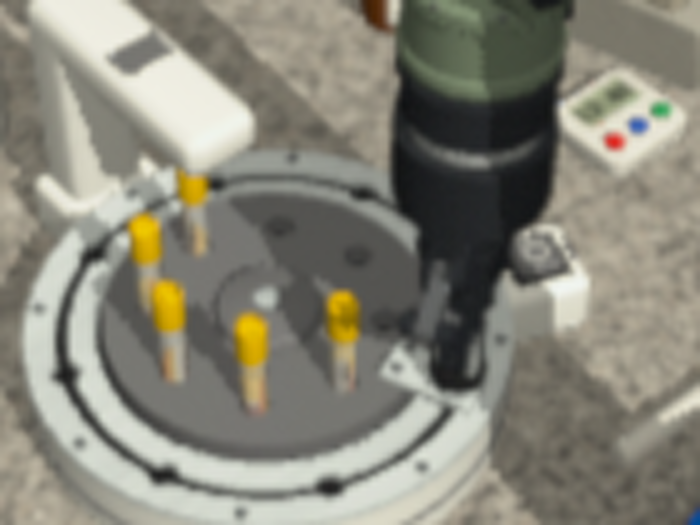

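The fingertip is on the button and it's about 11.5 mm down. Joint 6 is too close to its limit to turn with the tray, so I'll lift, change the yaw, press again and swing.

```bash
python3 - <<'E'
from h import *
np.set_printoptions(precision=4,suppress=True)
Y=1.25
bot.move_linear(P(0,.105),speed=.1)
bot.move_pose(P(0,.105),Q(Y)); j=bot.read_joint_positions();print(j)
f0=np.array(bot.read_ft_force())
bot.move_linear(P(0,.092),speed=.05)
bot.move_linear(P(0,.0775),speed=.03);bot.wait(.1)
print(bot.read_position(),np.array(bot.read_ft_force())-f0)
N=10
for i in range(1,N+1):
    th=np.pi/4*i/N
    bot.move_linear(P(th,.0775),speed=.04,rotation=Q(Y-th))
    print(round(th,3),np.array(bot.read_position())-P(th,0),np.array(bot.read_ft_force())-f0)
print(bot.read_joint_positions(),bot.read_clock())
save("scene","s3",(262,145,402,250),5)
E
```

```text
[-0.031   0.3315 -0.5498  0.6907  0.      1.8615]
[0.4767 0.0588 0.0784] [-1.99    0.362  12.0615]
0.079 [0.0003 0.0004 0.0785] [-1.8874  1.1545 12.1394]
0.157 [0.0003 0.0004 0.0785] [-2.3791  0.1932 12.6723]
0.236 [0.0003 0.0005 0.0785] [-2.4255  0.4294 12.013 ]
0.314 [0.0003 0.0005 0.0785] [-2.419   0.5998 12.863 ]
0.393 [0.0004 0.0006 0.0785] [-2.22    0.8729 12.7337]
0.471 [0.0004 0.0007 0.0785] [-0.8842  1.9764 13.0421]
0.55 [0.0004 0.0008 0.0786] [-2.1997  2.2667 12.5981]
0.628 [0.0004 0.0009 0.0786] [-2.3009  1.8521 11.4801]
0.707 [0.0005 0.001  0.0786] [-2.6331  1.3944 13.1968]
0.785 [0.0005 0.001  0.0786] [-2.1703  1.9154 12.2354]
[ 0.1327  0.4249 -0.4829  0.6613  0.0018  2.8091] 12.0
```

View pics/s3.png

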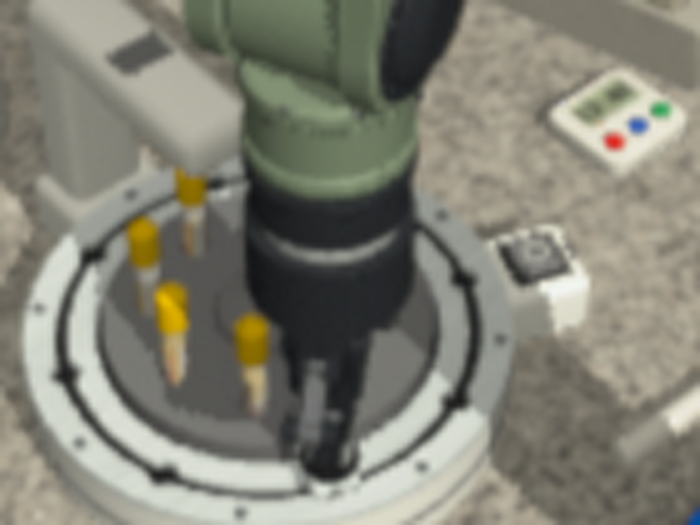

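The button has moved with the finger to about (328,460), above the next hole. I'll release it and check.

```bash
python3 - <<'E'
from h import *
np.set_printoptions(precision=4,suppress=True)
th=np.pi/4
f=[]
for z in (.084,.088,.092,.096):
    bot.move_linear(P(th,z),speed=.03);print(z,bot.read_position()[2],bot.read_ft_force())
bot.move_linear(P(th,.14),speed=.15)
a=KEY
bot.move_pose([a[0]-.05,a[1]-.05,.15],Q(1.25))
save("scene","s4",(262,145,402,250),5)
for cam in("top","scene"):
    bot.camera(cam)
    for r in bot.search_frame(cam,"button_top")[:2]:
        b=r["bbox"];print(cam,r["confidence"],at(cam,(b[0]+b[2]/2,b[1]+b[3]/2),.092),P(th,.092))
print(bot.read_clock())
E
```

```text
0.084 0.0849142517724609 [-0.6337  1.5968  7.6873]
0.088 0.08867760694259298 [-0.419   1.2337  6.8473]
0.092 0.09204893744974671 [-1.0101  0.3998  4.8689]
0.096 0.09589302302755642 [-0.0665 -0.6447  0.3945]
top 0.4 [0.4903 0.1374 0.092 ] [np.float64(0.49776364494102976), np.float64(0.1402820973795058), 0.092]
top 0.2 [0.605  0.0566 0.092 ] [np.float64(0.49776364494102976), np.float64(0.1402820973795058), 0.092]
scene 0.51 [0.4972 0.1486 0.092 ] [np.float64(0.49776364494102976), np.float64(0.1402820973795058), 0.092]
scene 0.2 [ 0.3771 -0.1427  0.092 ] [np.float64(0.49776364494102976), np.float64(0.1402820973795058), 0.092]
15.1417
```

View pics/s4.png

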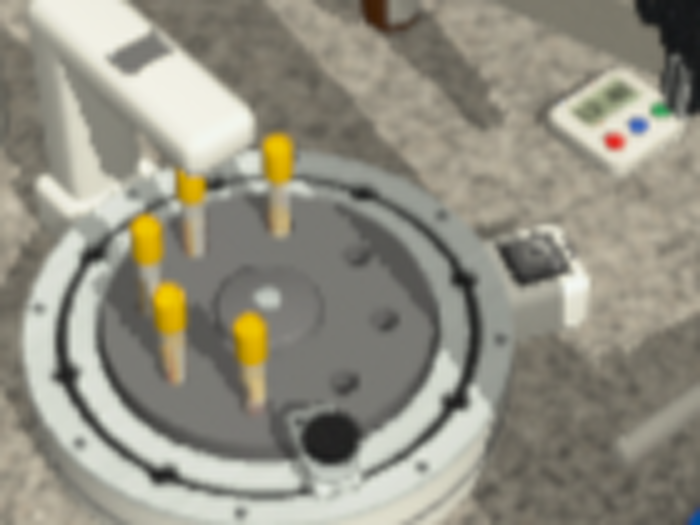

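The button reads about 5 N at z=0.092, and in the picture it's fully up at (330,438) over the next hole, with all tubes standing. Now the start key.

```bash
python3 - <<'E'
from h import *
np.set_printoptions(precision=4,suppress=True)
p=lambda z:[*KEY,z]
bot.move_pose(p(.08),Q(.95))
f0=np.array(bot.read_ft_force())
bot.move_linear(p(.053),speed=.08)
for z in(.049,.047,.0455,.0445):
    bot.move_linear(p(z),speed=.02);bot.wait(.1)
    F=np.array(bot.read_ft_force())-f0;print(z,bot.read_position(),F)
    if F[2]>12: break
bot.wait(.2)
bot.move_linear(p(.051),speed=.03);print(np.array(bot.read_ft_force())-f0)
bot.move_linear(p(.13),speed=.15)
bot.move_pose([.36,-.17,.2],Q(.95))
save("scene","s5",(262,145,402,250),5);print(bot.read_clock())
E
```

```text
0.049 [ 0.4978 -0.0519  0.0495] [1.5196 0.044  3.2802]
0.047 [ 0.4978 -0.0519  0.0473] [ 2.9009 -0.6632  5.0709]
0.0455 [ 0.4978 -0.0518  0.046 ] [ 1.9844 -1.6772  8.0613]
0.0445 [ 0.4978 -0.0519  0.0459] [-0.7031 -0.4256 17.0184]
[0.5141 2.4135 0.2864]
19.7083
```

View pics/s5.png

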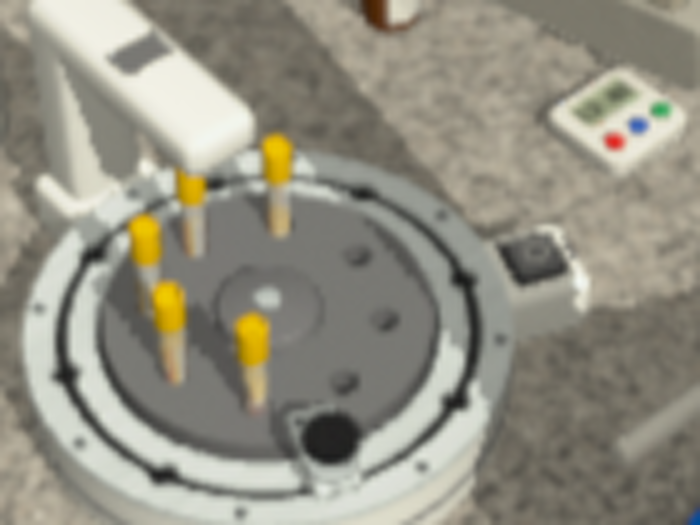

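The key bottomed (17 N at z=0.046) and came back up. The button is still up at (330,438) and the tubes are standing.

```bash
python3 -c "
from cell import bot
print(bot.close_job())"
```

```text
the job is handed in; nothing more can be done
None
```

The carousel is one hole further clockwise with the index button up again, and after that the start key was pressed to its stop and released. All five tubes are still standing, nothing else was touched, and I handed the job in at about 20 s on the robot's clock; no verdict came back.

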